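# Open the top half of the divider's split door for serving

## Robot

A 7-joint arm with a two-finger parallel gripper is mounted at the origin on the work surface. World frame = base frame: x ahead of the robot, y to its left, z up, the work surface at z = 0. Lengths are in m, angles in rad, forces in N, time in s.
With the tool pointing down it reaches from about 0.425 to 0.875 m from the base axis. Payload 4.7 kg.
Tool frame: the origin (TCP) lies midway between the tips of the shut fingers; the grasp point (between the pads) lies 19 mm behind it; z points along the fingers, y is the direction in which the jaws open and shut (so a half turn about z gives the same grasp; the last joint's range is limited). The gripper opens to 87 mm and grips with 3 to 60 N. Pads are 19 mm wide; open, the fingers measure 117 mm over their backs; the gripper's body (75 mm by 190 mm) begins 51 mm behind the grasp point.
Start: joints at [1.233, 0.321, -0.07, 1.45, 0.023, 1.371, -0.057], TCP at [0.224, -0.61, 0.185] pointing down, gripper open.
Joint ranges: [-2.86, 2.86], [-0.3, 2.09], [-1.38, 1.24], [0.06, 2.45], [-1.56, 4.7], [0.09, 2.05], [-2.69, 2.69]. Speed limits (rad/s): [2.57, 2.57, 3.14, 3.14, 3.14, 3.14, 3.14].

## Interface

Orientations are given as a unit quaternion [x, y, z, w].
In Python, from rig import bot gives the robot as it stands. The module is installed in compiled form; this text tells all that it offers.
- The arm moves only by the tool step_arm, never from a script. Its argument "deltas" is text: rows parted by semicolons, each of 5 numbers parted by spaces: the shift along the tool's x, y, z in mm, then the turn about the tool's z in degrees, then the closure, from -1 (fully open) to 1 (shut), so that 0 is half open. In form: x y z yaw jaw; .... A call has exactly 10 rows; each row is the pose to reach, as a shift and turn from the pose commanded when the call began, along the tool's axes at that moment; what a row does not reach only later rows make up. A row lasts 1/12 s, in which the tool goes at most 41.7 mm and 7.16 degrees, less where a joint would pass 70% of its speed; a pose out of reach is approached as far as the arm can. A call with a gripper value outside its range is refused whole. The fingers move at their own pace and stop on an object; the grip force is fixed at half the most. Time passes only in rows, so rows that repeat a pose let the fingers close, or fill a call up. It gives the time, the measured TCP pose, the force and the opening at its end, in the units of the state.
- bot.read_state(): the state, without advancing time (a new reading comes with each control period).
- bot.get_image(name): name is "scene" or "top"; returns the picture (480x640x3 uint8, blue, green, red); there is no depth.
- bot.camera_info(name): a dict with "mtx" (3x3 intrinsics, pixels), "k1" (the pictures are not rectified: a ray, as slopes to the right and down, at radius r is drawn at 1 + k1 r^2 times it, then the intrinsics apply), "T" (4x4, takes a point from camera to world coordinates). Camera axes: x right, y up, looking along -z (the intrinsics and any distortion apply to the point x, -y, -z); pixel columns grow to the right and rows downward; lengths in m; the calibration is good to about 2 mm. A picture is of the moment at which its call begins. camera_info takes no time and is no camera call.
- bot.job_done(): hands the job in, once; it reports no verdict.
The state is a dict: "time_s": time; "joints": joint angles; "qd": joint speeds; "joint_efforts": joint torques, N m; "eef_pos": TCP position; "tcp_rot": TCP orientation; "ft_force": force on the tool from outside, world axes, zero at the start; "ft_torque": the same for the moment, N m; "opening": finger opening in m.
Only numpy, scipy, OpenCV 4.12 (cv2) and the standard library are available. Lean on these libraries where they do the work, as an engineer would, in place of code of your own. Each camera call takes 0.05 s, during which the arm holds its last target. There are 200 camera calls.

## Task

Get the serving hatch in the bench divider ready: first take the empty spool off the shelf of the split door and stand it upright in the plywood tray, then draw the upper bolt fully back and swing the top half of the door towards you until it stands about square to the divider. Last, stand the short tin upright in the middle of the door's shelf, astride the line where the top half was shut. The bottom half must stay shut and bolted throughout, and leave the glue bottle, screwdriver and dish where they are.

Things in the scene. Friction and masses are not known exactly. Their poses are not given: they have to be found in the camera images.
- divider: Fixed plywood divider, 410 mm wide, 255 high, 20 thick, with 25 mm high feet at its ends. Origin: bench top, middle of the doorway; x points through it to the far side, y left along it. The doorway (y +-100 mm, no lintel) has a split door: two leaves one above the other, hinged at y +100, opening to -x. Each has a slide bolt on the robot's side of the right panel (y -110 to -185).
- top_leaf (a joint): Opening angle of the top leaf, rad: 0 shut, 1.57 square to the divider, stop at 1.75. Turns clockwise seen from above; stays where left (0.12 N m friction). Pale wood, 196 mm wide, 18 thick, from 150 to 255 mm above the bench.
- top_handle (a point): Grip point of the top leaf's dark steel D-handle, 225 mm above the bench, on its upright round bar: 10 mm thick, from 178 to 240 mm height, axis 40 mm out from the leaf's face (robot's side) and 140 mm along the leaf from the hinge line. A 10 mm leg joins each end to the leaf. Moves with the leaf.
- top_hinge (a point): Point on the vertical hinge axis of the top leaf, at the handle's height (225 mm), in the middle of the leaf's thickness.
- top_bolt (a joint): Travel of the upper bolt, m: 0 fully shot (across the leaf), 0.036 fully drawn. Draws along the divider's -y (right, seen from the robot), about 1.5 N friction, stays where left. The leaf is free past about 0.018.
- top_knob (a point): Grip point of the upper bolt, 250 mm above the bench, 20 mm out from the panel's face, on its upright round steel stalk: 12 mm thick, top at 263 mm, rising from the 12 mm rod (axis at 215 mm). Steel guide blocks 18 mm high carry the rod at y -112 and -178 mm of the divider. Moves with the bolt.
- low_bolt (a joint): Travel of the lower bolt, m: 0 fully shot. The same as the upper bolt, with its rod 80 mm above the bench. Must stay shot.
- low_knob (a point): Grip point of the lower bolt's stalk, 115 mm above the bench. Not to be moved.
- low_leaf (a joint): Opening angle of the bottom door leaf, rad: 0 shut. Must stay shut. It is 196 mm wide and carries the shelf.
- shelf_mid (a point): Point on the shelf's upper face, 140 mm above the bench, midway along it, right under the shut top leaf (the divider's line); axes as the divider's. The pale wooden shelf is fixed on top of the bottom leaf: 196 mm along y, from x -100 mm (robot's side) to +50 mm (far side), 15 mm thick.
- spool: Empty wooden spool standing on end on the shelf in front of the top leaf, where it blocks its swing: 85 mm high, two flanges 48 mm across (lower 14 mm thick, upper 16 mm thick), core 30 mm across. 90 g. Origin: middle of its underside, z up along its axis.
- tray: Square open plywood tray fixed on the bench, 150 x 150 mm outside, 35 mm high, walls and floor 6 mm thick. Origin: middle of its underside.
- tin: Short closed bare steel tin, 60 mm across, 70 mm high, about 300 g, standing on the bench. Origin: middle of its underside, z up.
- glue: Tall white plastic glue bottle with a narrower neck, 60 mm across, 150 mm high, standing on the bench. Bystander. Origin: middle of its underside.
- screwdriver: Black-handled screwdriver 180 mm long lying on the bench in front of the divider. Bystander. Origin about its middle, x along it.
- dish: Glass bowl 84 mm across, 45 mm high, on the bench left of the divider. Bystander. Origin: middle of its underside.
Things that resemble listed ones, but are neither listed nor needed, are in the scene too. What is meant by the spool is not yellow, and is the smaller of those in its own colour.

How it is judged:
On the way, in this order (a step that is already met when the one before it is completed fails the run):
1. the spool stands upright in the tray, let go (x of spool in the frame of tray between -0.06 and 0.06 m and y of spool in the frame of tray between -0.06 and 0.06 m and z of spool in the frame of tray between -0.002 and 0.014 m and angle between spool's own z axis and vertical below 0.15 rad and contact force between the fingers and spool below 0.2 N and linear speed of spool below 0.03 m/s), for 0.2 s.
2. the upper bolt is drawn back (value of joint top_bolt above 0.028 m), for 0.1 s.
3. the top half stands open (value of joint top_leaf above 1.2 rad), for 0.2 s.
4. the tin stands upright on the middle of the shelf, astride the door line, let go (x of tin in the frame of shelf_mid between -0.03 and 0.03 m and y of tin in the frame of shelf_mid between -0.06 and 0.06 m and z of tin in the frame of shelf_mid between -0.005 and 0.007 m and angle between tin's own z axis and vertical below 0.12 rad and contact force between the fingers and tin below 0.2 N and linear speed of tin below 0.03 m/s), for 0.2 s.
At the end, for the whole second after the job is handed in: Spool upright (0.15 rad) in the tray; upper bolt drawn over 28 mm; top leaf open over 1.2 rad; tin upright (0.12 rad) on the shelf, within 30 mm of the door line and 60 mm of the shelf's middle; bottom leaf under 0.03 rad, its bolt moved under 8 mm; all let go, at rest (all of step 1 and all of step 4 and value of joint top_bolt above 0.028 m and value of joint top_leaf above 1.2 rad and value of joint low_bolt below 0.008 m and value of joint low_leaf below 0.03 rad); the robot touches nothing.
It fails at once if the bottom half is unbolted or opened (value of joint low_bolt above 0.008 m or value of joint low_leaf above 0.03 rad).
It fails at once if the glue bottle, screwdriver or dish is moved (more than 30 mm) (distance of any of glue, screwdriver, dish from where it was at the start of the episode above 0.03 m).
It also fails if it takes over 72 s, if anything falls off the work surface, if the arm or the gripper's body presses on something with over 40 N, if the wrist force passes 120 N, or if a joint passes its speed limit or range.

## Working session

There is one attempt and no reset: what is moved stays moved. The work goes in short steps, Python scripts to look and compute and a tool call to move; the robot and the scene stay as the last step left them, time stands still between calls to the robot, and variables do not carry over. Pictures are saved under pics/ and viewed, about 8 in all and at most 12, crops included, and the job is handed in when it is done.

Besides the shell and the picture viewer there is one more tool, called after "Emit:" as a command line: name --argument value ..., lists and objects as JSON in quotes. step_arm: Moves the arm, as the interface text tells. Its arguments: {"type":"object","properties":{"deltas":{"type":"string"}},"required":["deltas"]}

```bash
mkdir -p pics; cat > h.py <<'E'
import numpy as np, cv2
from rig import bot
def cam(n):
    c=bot.camera_info(n); return np.array(c['mtx'],float),float(c['k1']),np.array(c['T'],float)
def proj(n,P):
    M,k,T=cam(n); P=np.atleast_2d(np.array(P,float)); p=(P-T[:3,3])@T[:3,:3]
    s=np.c_[p[:,0],-p[:,1]]/-p[:,2:]; s=s*(1+k*(s**2).sum(1,keepdims=True)); return s@M[:2,:2].T+M[:2,2]
def pix(n,uv,z):
    "world point at height z on the pixel's ray"
    M,k,T=cam(n); uv=np.atleast_2d(np.array(uv,float)); d=(uv-M[:2,2])@np.linalg.inv(M[:2,:2]).T; s=d.copy()
    for _ in range(30): s=d/(1+k*(s**2).sum(1,keepdims=True))
    r=np.c_[s[:,0],-s[:,1],-np.ones(len(s))]@T[:3,:3].T
    return T[:3,3]+r*((z-T[2,3])/r[:,2:])
E
python3 - <<'E'
from h import *
for n in('scene','top'):
    cv2.imwrite(f'pics/{n}0.png',bot.get_image(n)); M,k,T=cam(n); print(n,M.round(1).tolist(),k,T.round(3).tolist())
s=bot.read_state(); print({k:np.round(v,3).tolist() for k,v in s.items()})
E
```

```text
scene [[614.3, 0.0, 315.6], [0.0, 614.3, 236.5], [0.0, 0.0, 1.0]] -0.20384796278602516 [[-0.889, -0.322, 0.326, 1.001], [0.458, -0.648, 0.608, 0.92], [0.016, 0.69, 0.723, 1.208], [0.0, 0.0, 0.0, 1.0]]
top [[480.3, 0.0, 322.4], [0.0, 480.3, 245.2], [0.0, 0.0, 1.0]] -0.06387809085383131 [[0.021, 0.986, -0.168, 0.383], [-0.999, 0.016, -0.031, 0.006], [-0.028, 0.168, 0.985, 1.08], [0.0, 0.0, 0.0, 1.0]]
{'time_s': 0.1, 'joints': [1.233, 0.322, -0.07, 1.452, 0.023, 1.371, -0.057], 'qd': [-0.0, -0.0, -0.001, -0.003, 0.002, -0.0, -0.001], 'joint_efforts': [-0.0, -49.257, -0.406, -31.34, -0.064, 0.04, 0.0], 'eef_pos': [0.224, -0.61, 0.184], 'tcp_rot': [0.985, 0.175, -0.0, -0.001], 'ft_force': [-0.21, 0.582, 0.921], 'ft_torque': [-0.015, 0.017, 0.03], 'opening': 0.087}
```

View pics/scene0.png

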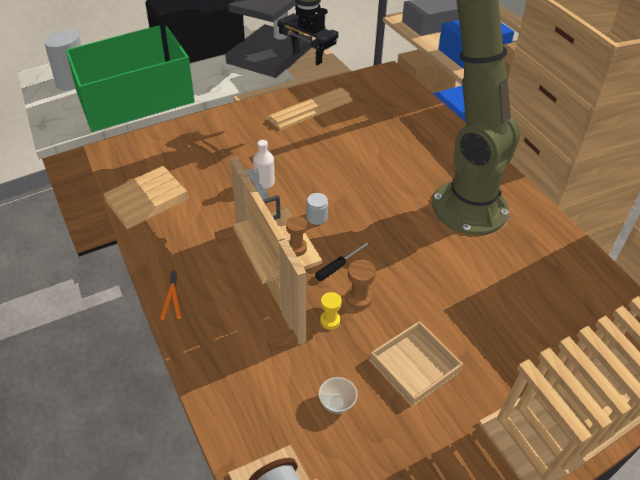

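View pics/top0.png

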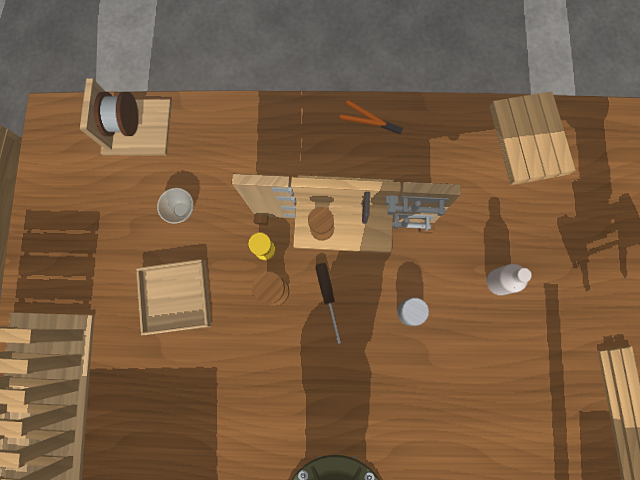

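Scene image: brown spool on the shelf at (297,232), a larger brown one on the bench at (361,283), and a yellow one at (331,310). The one on the shelf fits the description: it is brown and smaller than its twin. I'll confirm it in an enlarged crop.

```bash
python3 - <<'E'
from h import *
a=cv2.imread('pics/top0.png')[165:340,225:475]; b=cv2.imread('pics/scene0.png')[150:350,215:395]
a=cv2.resize(a,None,fx=3.2,fy=3.2,interpolation=cv2.INTER_CUBIC); cv2.imwrite('pics/topc.png',a); cv2.imwrite('pics/scenec.png',cv2.resize(b,None,fx=3,fy=3,interpolation=cv2.INTER_CUBIC))
E
```

```text
(no output)
```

View pics/topc.png

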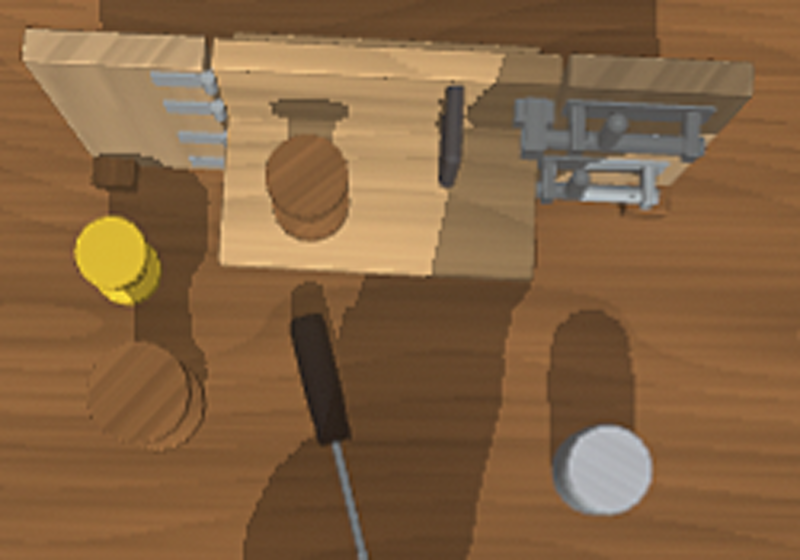

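View pics/scenec.png

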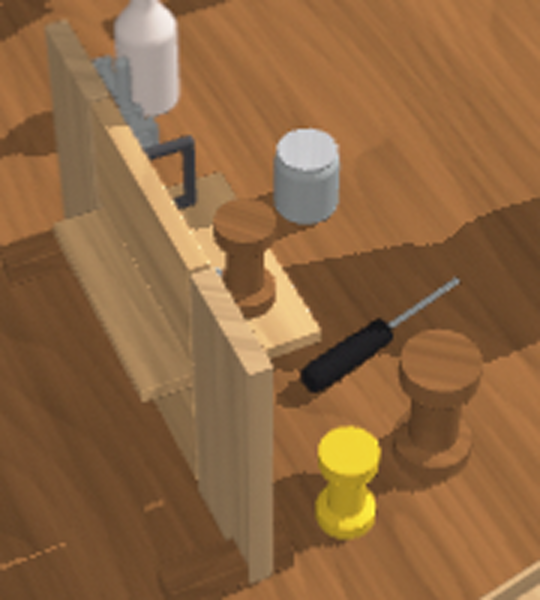

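The crop confirms it. The shelf spool's top disc, at crop (307,179), is about 82 px across; the bench one, at (140,392), is about 100 px across though lower, so it is larger. The tin top is at (609,470), the handle at (452,95–185) and the upper knob top at about (617,122).

```bash
cat > m.py <<'E'
from h import *
from scipy.optimize import least_squares
c=lambda x,y:(225+x/3.2-.35,165+y/3.2-.35)
L=np.array([[.01,.205,.255],[-.01,.205,.255],[.01,-.205,.255],[-.01,-.205,.255],[-.1,.098,.14],[-.1,-.098,.14]])
U=np.array([c(27,29),c(22,62),c(752,63),c(752,95),c(220,266),c(532,280)])
def W(p,L):
    a=p[2]; R=np.array([[np.cos(a),-np.sin(a)],[np.sin(a),np.cos(a)]]); L=np.atleast_2d(L); return np.c_[L[:,:2]@R.T+p[:2],L[:,2]]
r=least_squares(lambda p:(proj('top',W(p,L))-U).ravel(),[.6,0,0]); D=r.x
if __name__=='__main__':
    print('divider',D.round(4),r.fun.reshape(-1,2).round(1).tolist())
    print('spool',pix('top',c(307,179),.225).round(4),'tin',pix('top',c(609,470),.07).round(4),'knob',pix('top',c(617,122),.263).round(4))
    T=pix('top',[(137,268),(206,260),(212,326),(142,334)],.035); print('tray',T.mean(0).round(4),T.round(3).tolist())
    for n,l in dict(knob=[-.03,-.145,.25],handle=[-.049,-.04,.225],hinge=[0,.1,.225],shelf=[0,0,.14],hblock=[-.03,-.112,.215],gb2=[-.03,-.178,.215]).items():
        w=W(D,l); print(n,w.round(4),proj('top',w).round(1),'scene',proj('scene',w).round(1))
    for n,u,z in(('bigspool',c(140,392),.1),('yellow',c(112,255),.08),('sd',c(318,375),.01),('sdend',(338,343),0)): print(n,pix('top',u,z).round(3))
    S=pix('top',c(307,179),.225); print(proj('scene',S),proj('scene',pix('top',c(609,470),.07)))
    from scipy.spatial.transform import Rotation as R
    print(R.from_quat(bot.read_state()['tcp_rot']).as_matrix().round(3).tolist())
E
python3 m.py
```

```text
divider [ 0.635  -0.0068 -0.0336] [[-1.2, -0.0], [-0.6, 0.3], [1.1, -0.4], [1.0, 0.5], [-0.9, -0.6], [0.5, -0.1]]
spool [[0.5742 0.0368 0.225 ]] tin [[ 0.4183 -0.1582  0.07  ]] knob [[ 0.6002 -0.1332  0.263 ]]
tray [0.4408 0.3628 0.035 ] [[0.503, 0.452, 0.035], [0.524, 0.296, 0.035], [0.379, 0.274, 0.035], [0.358, 0.429, 0.035]]
knob [[ 0.6001 -0.1507  0.25  ]] [[426.1 204.8]] scene [[253.7 169.2]]
handle [[ 0.5846 -0.0451  0.225 ]] [[365.7 215.6]] scene [[278.1 201.5]]
hinge [[0.6383 0.0931 0.225 ]] [[290.9 186.3]] scene [[282.4 248.1]]
shelf [[ 0.635  -0.0068  0.14  ]] [[344.2 200.7]] scene [[266.6 244.1]]
hblock [[ 0.6012 -0.1177  0.215 ]] [[404.7 208.7]] scene [[259.4 188.3]]
gb2 [[ 0.599  -0.1837  0.215 ]] [[440.5 210.5]] scene [[249.6 172.2]]
bigspool [[0.461 0.145 0.1  ]]
yellow [[0.553 0.17  0.08 ]]
sd [[0.482 0.034 0.01 ]]
sdend [[0.349 0.001 0.   ]]
[[297.51029814 222.34835064]] [[317.77316685 199.15906784]]
[[0.939, 0.345, -0.001], [0.345, -0.939, 0.002], [-0.0, -0.002, -1.0]]
```

Emit:
step_arm --deltas "0 0 -41 -7 -1; 0 0 -82 -14 -1; 0 0 -120 -21 -1; 30 -26 -120 -28 -1; 60 -52 -120 -35 -1; 90 -79 -120 -42 -1; 120 -105 -120 -49 -1; 150 -132 -120 -56 -1; 180 -158 -120 -63 -1; 210 -185 -120 -70 -1"

```text
time_s: 0.93
eef_pos: [0.3577, -0.3623, 0.3044]
tcp_rot: [0.704, 0.71, -0.0, -0.0]
ft_force: [1.6, -0.4, 0.5]
opening: 0.0873
```

```bash
cat > go.py <<'E'
import sys
from h import *
from scipy.spatial.transform import Rotation as R
def go(x,y,z,A=None,s=None):
    "shift mm in tool axes and yaw deg to reach world TCP x,y,z with tool-x heading A deg"
    s=s or bot.read_state(); M=R.from_quat(s['tcp_rot']).as_matrix(); a=np.degrees(np.arctan2(M[1,0],M[0,0]))
    d=M.T@(np.array([x,y,z])-s['eef_pos'])*1e3
    return d.round(1),round((-(A-a)+180)%360-180,1) if A is not None else 0
if __name__=='__main__':
    s=bot.read_state(); M=R.from_quat(s['tcp_rot']).as_matrix()
    print('t',round(s['time_s'],2),'p',np.round(s['eef_pos'],4),'A',np.degrees(np.arctan2(M[1,0],M[0,0])).round(1),'tilt',M[2].round(3),'f',np.round(s['ft_force'],1),'open',round(float(s['opening']),4),'j',np.round(s['joints'],2))
    for t in sys.argv[1:]: print(t,*go(*map(float,t.split(','))))
E
python3 go.py .574,.037,.30,178
```

```text
t 0.93 p [ 0.3577 -0.3623  0.3044] A 90.5 tilt [ 0.    -0.001 -1.   ] f [ 1.6 -0.4  0.5] open 0.0873 j [ 1.09  0.   -0.35  1.58  0.    1.56  0.75]
.574,.037,.30,178 [397.4 219.7   4.3] -87.5
```

Emit:
step_arm --deltas "40 22 0 -7 -1; 80 44 0 -14 -1; 120 66 0 -21 -1; 155 86 0 -28 -1; 190 105 0 -35 -1; 225 124 0 -42 -1; 260 144 0 -49 -1; 300 166 0 -56 -1; 350 193 0 -63 -1; 397 220 4 -70 -1"

```text
time_s: 1.77
eef_pos: [0.5585, 0.0028, 0.3029]
tcp_rot: [0.17, 0.986, -0.0, 0.0]
ft_force: [1.1, -0.2, 0.0]
opening: 0.0868
```

```bash
python3 go.py .574,.037,.30,178 .574,.037,.199,178
```

```text
t 1.77 p [0.5585 0.0028 0.3029] A 160.5 tilt [-0.001 -0.    -1.   ] f [ 1.1 -0.2  0. ] open 0.0868 j [ 0.63  0.15 -0.77  1.46  0.11  1.57  1.1 ]
.574,.037,.30,178 [-3.1 37.4  2.9] -17.5
.574,.037,.199,178 [ -3.   37.5 103.9] -17.5
```

Emit:
step_arm --deltas "-1 18 1 -7 -1; -3 37 3 -14 -1; -3 37 3 -17.5 -1; -3 37 3 -17.5 -1; -3 37 3 -17.5 -1; -3 37 3 -17.5 -1; -3 37 3 -17.5 -1; -3 37 3 -17.5 -1; -3 37 3 -17.5 -1; -3 37 3 -17.5 -1"

```text
time_s: 2.6
eef_pos: [0.5734, 0.0343, 0.2997]
tcp_rot: [0.021, 1.0, -0.0, 0.0]
ft_force: [0.2, -0.2, 0.6]
opening: 0.0867
```

```bash
python3 go.py .574,.037,.199,178
```

```text
t 2.6 p [0.5734 0.0343 0.2997] A 177.6 tilt [-0. -0. -1.] f [ 0.2 -0.2  0.6] open 0.0867 j [ 0.59  0.2  -0.82  1.43  0.15  1.57  1.31]
.574,.037,.199,178 [ -0.5   2.8 100.7] -0.4
```

Emit:
step_arm --deltas "0 3 20 0 -0.7; 0 3 40 0 -0.7; 0 3 60 0 -0.7; 0 3 80 0 -0.7; 0 3 100 0 -0.7; 0 3 101 0 -0.7; 0 3 101 0 -0.7; 0 3 101 0 0; 0 3 101 0 1; 0 3 101 0 1"

```text
time_s: 3.43
eef_pos: [0.5744, 0.0379, 0.2001]
tcp_rot: [0.02, 1.0, -0.0, 0.001]
ft_force: [0.0, -0.6, -0.3]
opening: 0.0613
```

Emit:
step_arm --deltas "0 0 0 0 1; 0 0 0 0 1; 0 0 0 0 1; 0 0 -10 0 1; 0 0 -30 0 1; 0 0 -50 0 1; 0 0 -70 0 1; 0 0 -90 0 1; 0 0 -90 0 1; 0 0 -90 0 1"

```text
time_s: 4.27
eef_pos: [0.5743, 0.038, 0.2904]
tcp_rot: [0.02, 1.0, 0.0, 0.001]
ft_force: [1.0, 0.1, -0.7]
opening: 0.0018
```

```bash
python3 go.py .441,.363,.289,178 .441,.363,.065,178; python3 -c "
from h import *
a=bot.get_image('scene')[100:420,200:480]; cv2.imwrite('pics/s1.png',cv2.resize(a,None,fx=1.8,fy=1.8))"
```

```text
t 4.27 p [0.5743 0.038  0.2904] A 177.7 tilt [-0.003  0.    -1.   ] f [ 1.   0.1 -0.7] open 0.0018 j [ 0.59  0.21 -0.83  1.45  0.15  1.55  1.3 ]
.441,.363,.289,178 [146.5 319.3   1. ] -0.3
.441,.363,.065,178 [147.1 319.2 225. ] -0.3
```

View pics/s1.png

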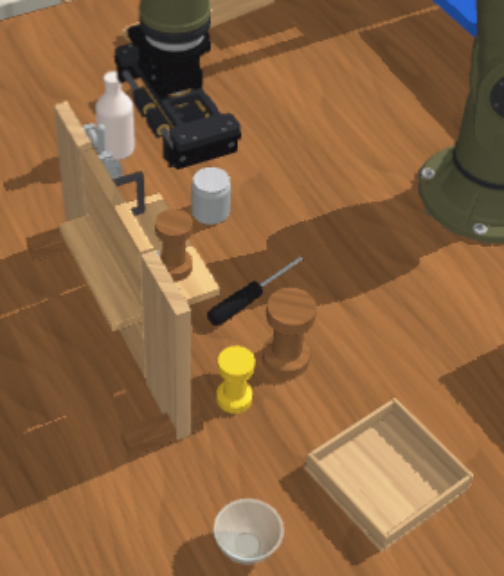

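The gripper came up empty. The spool still stands on the shelf, disc at crop (173,223), and the bystanders are undisturbed. Next I check whether the spool moved and where the fingers really are.

```bash
python3 - <<'E'
from h import *
s=bot.read_state(); p=np.array(s['eef_pos']); print('tcp proj scene',proj('scene',[p,p+[0,0,.07]]).round(1),'top',proj('top',[p]).round(1))
for y in np.arange(-.04,.1,.02):
  print(y.round(2),proj('scene',[[.574,y,.225],[.5,y,.225]]).round(0).tolist())
print('old spool 297.5,222.3; now', 200+173/1.8,100+223/1.8)
a=bot.get_image('scene')[120:280,210:410]; b=bot.get_image('top')[150:310,225:425]
cv2.imwrite('pics/s2.png',np.hstack([cv2.resize(v,(400,320),interpolation=cv2.INTER_CUBIC) for v in(a,b)]))
E
```

```text
tcp proj scene [[297.8 201.8]
 [297.6 177.6]] top [[318.8 212.6]]
-0.04 [[283.0, 201.0], [311.0, 192.0]]
-0.02 [[287.0, 207.0], [315.0, 197.0]]
0.0 [[291.0, 212.0], [319.0, 202.0]]
0.02 [[294.0, 218.0], [323.0, 208.0]]
0.04 [[298.0, 223.0], [327.0, 213.0]]
0.06 [[302.0, 229.0], [331.0, 219.0]]
0.08 [[306.0, 235.0], [335.0, 224.0]]
0.1 [[310.0, 241.0], [340.0, 230.0]]
old spool 297.5,222.3; now 296.1111111111111 223.88888888888889
```

View pics/s2.png

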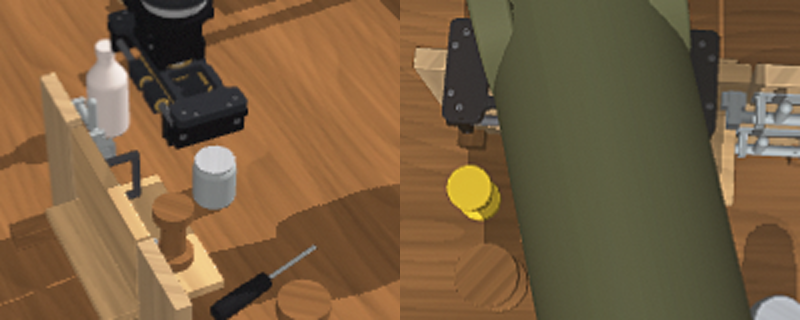

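The view shows that nothing was displaced: the spool disc is at (296,224) as before. The opening falls at a steady ~70 mm/s, so the fingers are slow and I lifted before they gripped. I'll open again, descend and give them time.

Emit:
step_arm --deltas "0 0 0 0 -0.8; 0 0 0 0 -0.8; 0 0 0 0 -0.8; 0 0 0 0 -0.8; 0 0 0 0 -0.8; 0 0 0 0 -0.8; 0 0 0 0 -0.8; 0 0 0 0 -0.8; 0 0 0 0 -0.8; 0 0 0 0 -0.8"

```text
time_s: 5.25
eef_pos: [0.5735, 0.0377, 0.2886]
tcp_rot: [0.02, 1.0, -0.0, 0.0]
ft_force: [-0.1, 0.7, -0.1]
opening: 0.059
```

```bash
python3 go.py .574,.037,.197,178; python3 -c "
from h import *
a=bot.get_image('scene')[140:260,220:380]; cv2.imwrite('pics/s3.png',cv2.resize(a,None,fx=5,fy=5,interpolation=cv2.INTER_CUBIC))"
```

```text
t 5.25 p [0.5735 0.0377 0.2886] A 177.7 tilt [-0. -0. -1.] f [-0.1  0.7 -0.1] open 0.059 j [ 0.59  0.21 -0.83  1.45  0.15  1.55  1.3 ]
.574,.037,.197,178 [-0.5 -0.7 91.6] -0.3
```

View pics/s3.png

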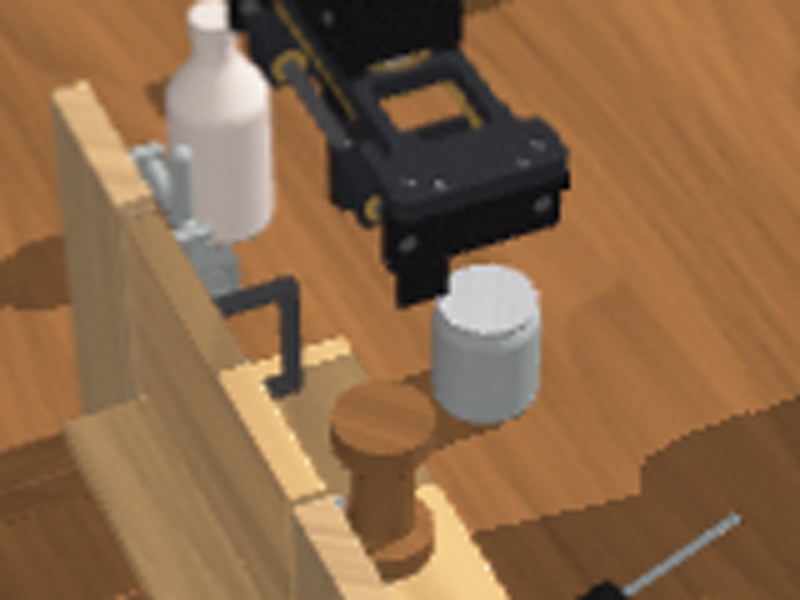

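The near fingertip shows at about (305,201), higher than I would expect for the stated TCP. I'm checking this against the body's visible bottom corners at (299,192) and (332,183).

```bash
python3 - <<'E'
from h import *
print(proj('scene',[[.574,.0755,.289],[.574,.0755,.31],[.574,.0755,.32],[.611,.133,.36],[.536,.133,.36]]).round(1).tolist())
f=[(305,201)];
for z in(.27,.289,.30,.31,.32,.33): print(z,pix('scene',f,z).round(3))
for z in(.34,.36,.38,.4): print('body',z,pix('scene',[(299,192.4),(332,183)],z).round(3).tolist())
for n in('scene','top'):
  d=np.abs(bot.camera_info(n)['T']-cam(n)[2]).max(); print(n,d)
E
```

```text
[[305.4, 212.7], [305.4, 205.6], [305.4, 202.1], [301.8, 210.8], [335.0, 199.5]]
0.27 [[0.549 0.024 0.27 ]]
0.289 [[0.558 0.042 0.289]]
0.3 [[0.564 0.053 0.3  ]]
0.31 [[0.568 0.062 0.31 ]]
0.32 [[0.573 0.072 0.32 ]]
0.33 [[0.578 0.082 0.33 ]]
body 0.34 [[0.582, 0.062, 0.34], [0.506, 0.066, 0.34]]
body 0.36 [[0.592, 0.082, 0.36], [0.517, 0.086, 0.36]]
body 0.38 [[0.602, 0.101, 0.38], [0.529, 0.106, 0.38]]
body 0.4 [[0.611, 0.121, 0.4], [0.54, 0.125, 0.4]]
scene 0.0
top 0.0
```

The gripper really sits about 30–45 mm higher than the reported TCP. The fingertip fits z≈0.32 against 0.289 reported, which also explains the empty grasp. I'll go lower and watch the force and opening.

Emit:
step_arm --deltas "0 0 25 0 -0.8; 0 0 50 0 -0.8; 0 0 75 0 -0.8; 0 0 95 0 -0.8; 0 0 104 0 -0.8; 0 0 109 0 -0.8; 0 0 114 0 -0.8; 0 0 118 0 -0.8; 0 0 121 0 -0.8; 0 0 121 0 -0.8"

```text
time_s: 6.13
eef_pos: [0.5737, 0.0377, 0.1678]
tcp_rot: [0.02, 1.0, -0.0, 0.0]
ft_force: [-0.1, -0.4, 1.0]
opening: 0.0778
```

Emit:
step_arm --deltas "0 0 0 0 1; 0 0 0 0 1; 0 0 0 0 1; 0 0 0 0 1; 0 0 0 0 1; 0 0 0 0 1; 0 0 0 0 1; 0 0 0 0 1; 0 0 0 0 1; 0 0 0 0 1"

```text
time_s: 6.97
eef_pos: [0.5736, 0.0377, 0.1677]
tcp_rot: [0.02, 1.0, -0.0, 0.0]
ft_force: [-0.2, -0.7, 0.6]
opening: 0.0468
```

```bash
python3 go.py; python3 -c "
from h import *
a=bot.get_image('scene')[140:260,220:380]; cv2.imwrite('pics/s4.png',cv2.resize(a,None,fx=5,fy=5,interpolation=cv2.INTER_CUBIC))"
```

```text
t 6.97 p [0.5736 0.0377 0.1677] A 177.7 tilt [-0. -0. -1.] f [-0.2 -0.7  0.6] open 0.0468 j [ 0.59  0.26 -0.81  1.64  0.19  1.32  1.27]
```

View pics/s4.png

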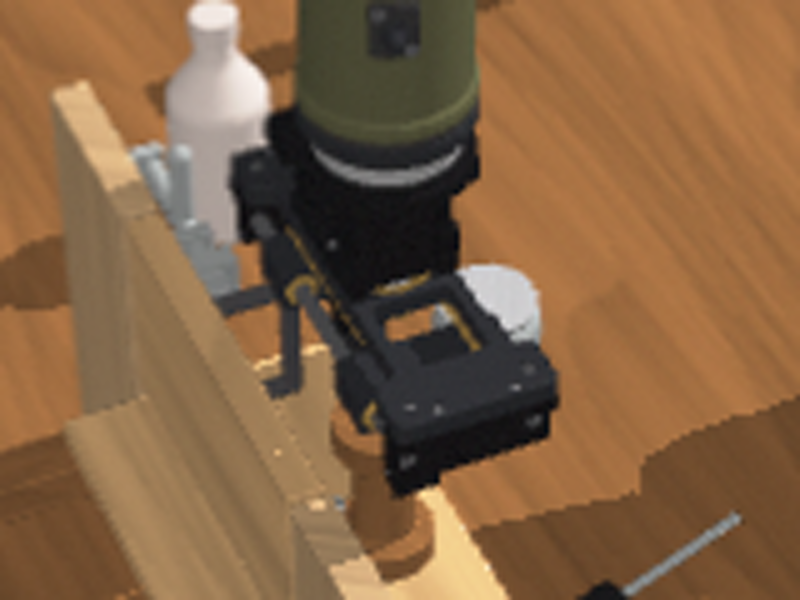

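The gripper now holds the spool: opening 46.8 mm, fingers on the upper flange at (385,430). Lifting and carrying it to the tray.

Emit:
step_arm --deltas "0 0 0 0 1; 0 0 -10 0 1; 0 0 -30 0 1; 0 0 -55 0 1; 0 0 -80 0 1; 0 0 -100 0 1; 0 0 -110 0 1; 0 0 -110 0 1; 0 0 -110 0 1; 0 0 -110 0 1"

```text
time_s: 7.85
eef_pos: [0.5728, 0.0375, 0.2761]
tcp_rot: [0.02, 1.0, -0.0, -0.001]
ft_force: [0.6, -0.2, -0.8]
opening: 0.0469
```

```bash
python3 go.py .441,.363,.278,172 .441,.363,.04,172
```

```text
t 7.85 p [0.5728 0.0375 0.2761] A 177.7 tilt [ 0.002 -0.    -1.   ] f [ 0.6 -0.2 -0.8] open 0.0469 j [ 0.59  0.21 -0.82  1.47  0.15  1.53  1.3 ]
.441,.363,.278,172 [145.  319.9  -1.6] 5.7
.441,.363,.04,172 [144.4 319.9 236.4] 5.7
```

Emit:
step_arm --deltas "14 32 0 1 1; 29 64 0 2 1; 43 96 0 3 1; 58 128 0 4 1; 72 160 0 5 1; 87 192 0 5.7 1; 101 224 0 5.7 1; 116 256 0 5.7 1; 130 288 0 5.7 1; 145 320 0 5.7 1"

```text
time_s: 8.68
eef_pos: [0.4406, 0.3639, 0.276]
tcp_rot: [0.07, 0.998, -0.001, -0.001]
ft_force: [0.6, -0.4, -0.5]
opening: 0.047
```

Emit:
step_arm --deltas "0 0 0 0 1; 0 0 20 0 1; 0 0 45 0 1; 0 0 75 0 1; 0 0 105 0 1; 0 0 135 0 1; 0 0 160 0 1; 0 0 180 0 1; 0 0 190 0 1; 0 0 190 0 1"

```text
time_s: 9.52
eef_pos: [0.4398, 0.3613, 0.0842]
tcp_rot: [0.07, 0.998, -0.002, -0.003]
ft_force: [-0.4, -1.0, -1.2]
opening: 0.0467
```

```bash
python3 go.py .441,.363,.035,172; python3 -c "
from h import *
a=bot.get_image('scene')[250:430,320:520]; b=bot.get_image('top')[220:360,110:250]; cv2.imwrite('pics/s5.png',np.hstack([cv2.resize(a,(445,400)),cv2.resize(b,(350,400))]))"
```

```text
t 9.52 p [0.4398 0.3613 0.0842] A 172.0 tilt [ 0.005 -0.004 -1.   ] f [-0.4 -1.  -1.2] open 0.0467 j [ 0.07  0.38 -0.96  1.75  0.33  1.2   0.45]
.441,.363,.035,172 [-1.2  2.1 49.2] -0.0
```

View pics/s5.png

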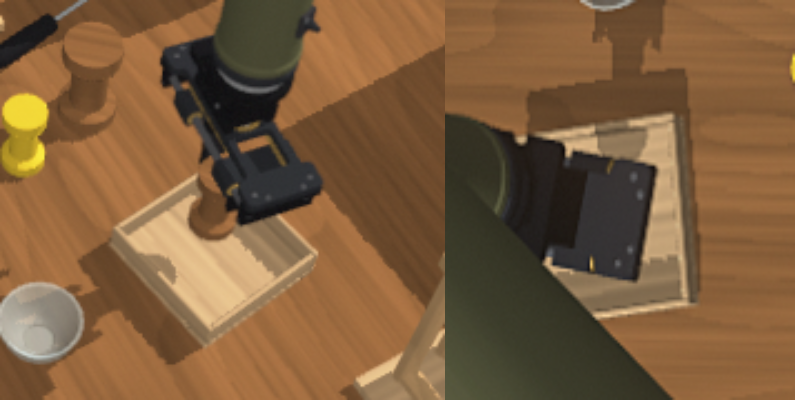

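The spool is held upright above the tray's middle; its base is at scene ≈(417,351). Lowering it gently.

Emit:
step_arm --deltas "0 1 8 0 1; 0 1 16 0 1; 0 1 24 0 1; 0 1 32 0 1; 0 1 38 0 1; 0 1 42 0 1; 0 1 45 0 1; 0 1 47 0 1; 0 1 47 0 1; 0 1 47 0 1"

```text
time_s: 10.45
eef_pos: [0.442, 0.3645, 0.0407]
tcp_rot: [0.07, 0.998, 0.0, 0.0]
ft_force: [-0.1, -0.8, -1.1]
opening: 0.0465
```

Emit:
step_arm --deltas "0 0 1 0 1; 0 0 2 0 1; 0 0 2 0 1; 0 0 2 0 1; 0 0 2 0 0.2; 0 0 2 0 -0.4; 0 0 2 0 -0.8; 0 0 2 0 -0.8; 0 0 2 0 -0.8; 0 0 2 0 -0.8"

```text
time_s: 11.28
eef_pos: [0.4419, 0.3644, 0.0387]
tcp_rot: [0.07, 0.998, 0.0, 0.0]
ft_force: [0.3, -1.0, -0.6]
opening: 0.0721
```

Emit:
step_arm --deltas "0 0 0 0 -0.8; 0 0 0 0 -0.8; 0 0 -10 0 -0.8; 0 0 -35 0 -0.8; 0 0 -70 0 -0.8; 0 0 -110 0 -0.8; 0 0 -150 0 -0.8; 0 0 -190 0 -0.8; 0 0 -210 0 -0.8; 0 0 -210 0 -0.8"

```text
time_s: 12.12
eef_pos: [0.4435, 0.367, 0.255]
tcp_rot: [0.07, 0.998, 0.003, 0.004]
ft_force: [0.5, 0.7, -0.9]
opening: 0.0782
```

```bash
python3 go.py .6,-.133,.27,178
```

```text
t 12.12 p [0.4435 0.367  0.255 ] A 172.0 tilt [-0.007  0.006 -1.   ] f [ 0.5  0.7 -0.9] open 0.0782 j [ 0.12  0.25 -1.02  1.51  0.22  1.49  0.53]
.6,-.133,.27,178 [-224.9 -473.1  -16.4] -6.0
```

Emit:
step_arm --deltas "-14 -30 -3 -1 0; -29 -60 -6 -2 0; -45 -95 -10 -3 0; -62 -130 -16 -4 0; -79 -165 -16 -5 0; -96 -200 -16 -6 0; -112 -235 -16 -6 0; -129 -270 -16 -6 0; -146 -305 -16 -6 0; -162 -340 -16 -6 0"

```text
time_s: 12.95
eef_pos: [0.5546, 0.0031, 0.2644]
tcp_rot: [0.018, 1.0, -0.0, -0.0]
ft_force: [0.9, -0.2, 1.1]
opening: 0.0434
```

```bash
python3 go.py .6,-.133,.27,178
```

```text
t 12.95 p [0.5546 0.0031 0.2644] A 178.0 tilt [ 0.    -0.001 -1.   ] f [ 0.9 -0.2  1.1] open 0.0434 j [ 0.67  0.15 -0.81  1.54  0.11  1.49  1.4 ]
.6,-.133,.27,178 [ -50.2 -134.4   -5.5] -0.0
```

Emit:
step_arm --deltas "-7 -18 -5 0 0; -14 -38 -5 0 0; -22 -60 -5 0 0; -30 -82 -5 0 0; -38 -104 -5 0 0; -45 -122 -5 0 0; -50 -134 -5 0 0; -50 -134 -5 0 0; -50 -134 -5 0 0; -50 -134 -5 0 0"

```text
time_s: 13.78
eef_pos: [0.5998, -0.1285, 0.2697]
tcp_rot: [0.017, 1.0, 0.001, -0.0]
ft_force: [0.3, 0.5, -0.6]
opening: 0.0435
```

```bash
python3 go.py .6,-.133,.20,178; python3 - <<'E'
from h import *
s=bot.get_image('scene'); t=bot.get_image('top'); cv2.imwrite('pics/s6f.png',s); cv2.imwrite('pics/t6f.png',t)
a=s[110:230,215:325]; b=s[290:410,360:470]
cv2.imwrite('pics/s6.png',np.hstack([cv2.resize(v,(400,436),interpolation=cv2.INTER_CUBIC) for v in(a,b)]))
# fingertip fit of s4
for z in(.18,.19,.2,.21,.22): print(z,proj('scene',[[.574,.0687,z]]).round(1))
p=np.array(bot.read_state()['eef_pos']);
for dz in(0,.02,.03,.04): print(dz,'near tip',(proj('scene',[p+[0,.0292,dz]])).round(1))
E
```

```text
t 13.78 p [ 0.5998 -0.1285  0.2697] A 178.1 tilt [ 0.     0.001 -1.   ] f [ 0.3  0.5 -0.6] open 0.0435 j [ 0.75  0.29 -0.73  1.39  0.19  1.53  1.57]
.6,-.133,.20,178 [-0.4 -4.6 69.7] 0.1
0.18 [[303.8 245.1]]
0.19 [[303.8 242.1]]
0.2 [[303.9 239.1]]
0.21 [[303.9 236. ]]
0.22 [[303.9 233. ]]
0 near tip [[261.9 175.3]]
0.02 near tip [[261.5 168.7]]
0.03 near tip [[261.4 165.4]]
0.04 near tip [[261.2 162. ]]
```

View pics/s6.png

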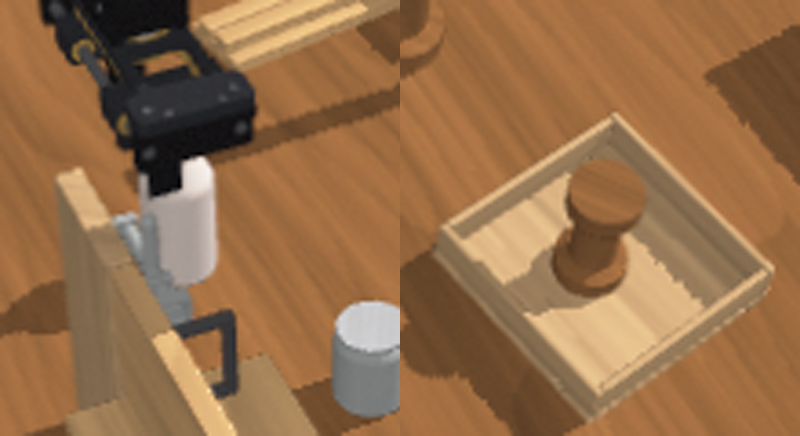

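The spool stands upright in the tray, base at crop (590,270). The fingertip sits at (260,163), which fits an offset of about +36 mm in z, so I use that from now on. Going down to the knob and closing.

Emit:
step_arm --deltas "0 -4.5 15 0 0; 0 -4.5 30 0 0; 0 -4.5 45 0 0; 0 -4.5 55 0 0; 0 -4.5 62 0 0; 0 -4.5 67 0 0; 0 -4.5 67 0 0; 0 -4.5 67 0 1; 0 -4.5 67 0 1; 0 -4.5 67 0 1"

```text
time_s: 14.72
eef_pos: [0.6003, -0.1352, 0.2035]
tcp_rot: [0.018, 1.0, -0.0, 0.001]
ft_force: [-0.5, 0.7, -0.1]
opening: 0.0305
```

Emit:
step_arm --deltas "0 0 0 0 1; 0 0 0 0 1; 0 0 0 0 1; 0 0 0 0 1; 0 0 0 0 1; 0 0 0 0 1; 0 0 0 0 1; 0 0 0 0 1; 0 0 0 0 1; 0 0 0 0 1"

```text
time_s: 15.55
eef_pos: [0.5999, -0.1351, 0.2029]
tcp_rot: [0.018, 1.0, -0.0, 0.0]
ft_force: [-0.3, -0.0, 2.9]
opening: 0.0109
```

```bash
python3 go.py .6,-.133,.203,178
```

```text
t 15.55 p [ 0.5999 -0.1351  0.2029] A 178.0 tilt [-0. -0. -1.] f [-0.3 -0.   2.9] open 0.0109 j [ 0.76  0.31 -0.72  1.5   0.21  1.41  1.56]
.6,-.133,.203,178 [ 0.   2.1 -0.1] -0.0
```

Emit:
step_arm --deltas "0 -4 0 0 1; 0 -8 0 0 1; 0 -12 0 0 1; 0 -16 0 0 1; 0 -20 0 0 1; 0 -24 0 0 1; 0 -28 0 0 1; 0 -32 0 0 1; 0 -35 0 0 1; 0 -35 0 0 1"

```text
time_s: 16.38
eef_pos: [0.5987, -0.1696, 0.2028]
tcp_rot: [0.018, 1.0, 0.001, 0.0]
ft_force: [0.1, 3.1, 3.9]
opening: 0.0108
```

Emit:
step_arm --deltas "0 -1 0 0 1; 0 -1 0 0 1; 0 -1 0 0 1; 0 0 0 0 0.5; 0 0 0 0 0.1; 0 0 0 0 0.1; 0 0 0 0 0.1; 0 0 0 0 0.1; 0 0 0 0 0.1; 0 0 0 0 0.1"

```text
time_s: 17.22
eef_pos: [0.5984, -0.1705, 0.2024]
tcp_rot: [0.018, 1.0, -0.0, -0.0]
ft_force: [-1.1, 0.4, 0.6]
opening: 0.0383
```

Emit:
step_arm --deltas "0 0 -15 0 0; 0 0 -35 0 0; 0 0 -60 0 0; 0 0 -70 0 0; 0 0 -70 0 0; 0 0 -70 0 0; 0 0 -70 0 0; 0 0 -70 0 0; 0 0 -70 0 0; 0 0 -70 0 0"

```text
time_s: 18.05
eef_pos: [0.5981, -0.1701, 0.2716]
tcp_rot: [0.018, 1.0, 0.0, -0.001]
ft_force: [-0.0, 0.2, 0.2]
opening: 0.0433
```

```bash
python3 go.py .585,-.045,.27,178; python3 - <<'E'
from h import *
s=bot.get_image('scene'); t=bot.get_image('top')
cv2.imwrite('pics/s7.png',np.hstack([cv2.resize(v,(400,436),interpolation=cv2.INTER_CUBIC) for v in(s[120:240,220:330],t[150:259,340:440])]))
E
```

```text
t 18.05 p [ 0.5981 -0.1701  0.2716] A 178.0 tilt [ 0.001  0.    -1.   ] f [-0.   0.2  0.2] open 0.0433 j [ 0.79  0.31 -0.71  1.36  0.2   1.54  1.63]
.585,-.045,.27,178 [ 17.5 124.6   1.7] -0.0
```

View pics/s7.png

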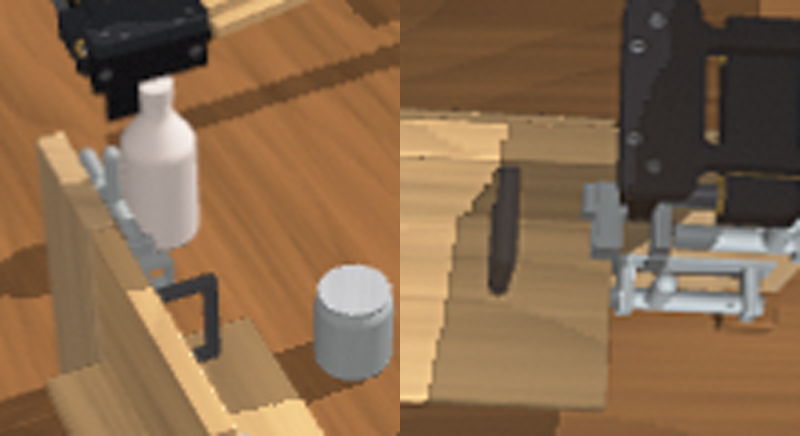

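The bolt is drawn: the TCP travelled about 35 mm in grip and the knob has moved right. The handle bar is at scene (278,197–218), which matches the prediction (278,201). Moving to the handle.

Emit:
step_arm --deltas "4 25 0 0 0; 8 50 0 0 0; 12 80 0 0 0; 16 105 0 0 0; 17.5 125 0 0 0; 17.5 125 2 0 0; 17.5 125 2 0 0; 17.5 125 2 0 0; 17.5 125 2 0 0; 17.5 125 2 0 0"

```text
time_s: 18.98
eef_pos: [0.5855, -0.0463, 0.2704]
tcp_rot: [0.019, 1.0, -0.0, -0.0]
ft_force: [0.0, 0.3, -0.2]
opening: 0.0437
```

```bash
python3 go.py .5846,-.0451,.174,178
```

```text
t 18.98 p [ 0.5855 -0.0463  0.2704] A 177.8 tilt [ 0. -0. -1.] f [ 0.   0.3 -0.2] open 0.0437 j [ 0.68  0.23 -0.78  1.45  0.16  1.52  1.44]
.5846,-.0451,.174,178 [ 1.   1.2 96.4] -0.2
```

Emit:
step_arm --deltas "1 1 15 0 0; 1 1 30 0 0; 1 1 45 0 0; 1 1 60 0 0; 1 1 75 0 0; 1 1 86 0 0; 1 1 96 0 0; 1 1 96 0 0; 1 1 96 0 1; 1 1 96 0 1"

```text
time_s: 19.82
eef_pos: [0.5851, -0.0437, 0.1754]
tcp_rot: [0.018, 1.0, -0.0, 0.001]
ft_force: [-0.1, 0.2, 0.1]
opening: 0.0369
```

Emit:
step_arm --deltas "0 0 0 0 1; 0 0 0 0 1; 0 0 0 0 1; 0 0 0 0 1; 0 0 0 0 1; 0 0 0 0 1; 0 0 0 0 1; 0 0 0 0 1; 0 0 0 0 1; 0 0 0 0 1"

```text
time_s: 20.65
eef_pos: [0.5845, -0.045, 0.175]
tcp_rot: [0.018, 1.0, -0.001, 0.0]
ft_force: [-2.8, -4.2, 3.8]
opening: 0.0089
```

```bash
python3 go.py; cat > arc.py <<'E'
import sys
from go import *
H=np.array([.6383,.0931]) # hinge
s=bot.read_state(); M=R.from_quat(s['tcp_rot']).as_matrix(); p=np.array(s['eef_pos'])
for th in map(float,sys.argv[1].split(',')):
    t=-np.radians(th); C=np.array([[np.cos(t),-np.sin(t)],[np.sin(t),np.cos(t)]])
    q=H+C@(p[:2]-H); print(th,(M.T@np.r_[q-p[:2],0]*1e3).round(1)[:2],'yaw',th)
E
python3 arc.py 5,10,15,20,25,30,35,40,45
```

```text
t 20.65 p [ 0.5845 -0.045   0.175 ] A 177.9 tilt [-0.    -0.002 -1.   ] f [-2.8 -4.2  3.8] open 0.0089 j [ 0.68  0.27 -0.77  1.61  0.19  1.34  1.42]
5.0 [12.   4.8] yaw 5.0
10.0 [23.6 10.6] yaw 10.0
15.0 [34.6 17.4] yaw 15.0
20.0 [44.9 25.1] yaw 20.0
25.0 [54.6 33.7] yaw 25.0
30.0 [63.5 43.1] yaw 30.0
35.0 [71.5 53.2] yaw 35.0
40.0 [78.6 64. ] yaw 40.0
45.0 [84.7 75.4] yaw 45.0
```

Emit:
step_arm --deltas "6 2 0 2.5 1; 12 5 0 5 1; 18 8 0 7.5 1; 24 11 0 10 1; 29 14 0 12.5 1; 35 17 0 15 1; 40 21 0 17.5 1; 45 25 0 20 1; 50 29 0 22.5 1; 55 34 0 25 1"

```text
time_s: 21.48
eef_pos: [0.5305, -0.0083, 0.1749]
tcp_rot: [0.235, 0.972, -0.001, 0.0]
ft_force: [-3.0, -4.1, 3.5]
opening: 0.009
```

```bash
python3 go.py; python3 arc.py 4,8,12,16,20,24,28,32,36,40
```

```text
t 21.48 p [ 0.5305 -0.0083  0.1749] A 152.8 tilt [-0.001 -0.001 -1.   ] f [-3.  -4.1  3.5] open 0.009 j [ 0.67  0.13 -0.75  1.74  0.09  1.31  0.99]
4.0 [9.6 3.8] yaw 4.0
8.0 [18.9  8.2] yaw 8.0
12.0 [27.9 13.3] yaw 12.0
16.0 [36.5 19. ] yaw 16.0
20.0 [44.7 25.3] yaw 20.0
24.0 [52.5 32.2] yaw 24.0
28.0 [59.7 39.6] yaw 28.0
32.0 [66.4 47.4] yaw 32.0
36.0 [72.5 55.7] yaw 36.0
40.0 [78.1 64.4] yaw 40.0
```

Emit:
step_arm --deltas "10 4 0 4 1; 19 8 0 8 1; 28 13 0 12 1; 36 19 0 16 1; 45 25 0 20 1; 52 32 0 24 1; 60 40 0 28 1; 66 47 0 32 1; 72 56 0 36 1; 78 64 0 40 1"

```text
time_s: 22.32
eef_pos: [0.4906, 0.0862, 0.175]
tcp_rot: [0.553, 0.833, 0.001, 0.0]
ft_force: [2.8, -0.9, 0.5]
opening: 0.0089
```

```bash
python3 go.py; python3 arc.py 4,8,12,16,20,23,26
```

```text
t 22.32 p [0.4906 0.0862 0.175 ] A 112.8 tilt [ 0.     0.001 -1.   ] f [ 2.8 -0.9  0.5] open 0.0089 j [ 0.57  0.04 -0.8   1.81  0.03  1.3   0.15]
4.0 [9.6 3.9] yaw 4.0
8.0 [18.8  8.4] yaw 8.0
12.0 [27.8 13.6] yaw 12.0
16.0 [36.3 19.4] yaw 16.0
20.0 [44.4 25.8] yaw 20.0
23.0 [50.2 30.9] yaw 23.0
26.0 [55.7 36.4] yaw 26.0
```

Emit:
step_arm --deltas "10 4 0 4 1; 19 8 0 8 1; 28 14 0 12 1; 36 19 0 16 1; 44 26 0 20 1; 50 31 0 23 1; 54 35 0 25 1; 54 35 0 25 1; 54 35 0 25 1; 54 35 0 25 0.5"

```text
time_s: 23.15
eef_pos: [0.5013, 0.1491, 0.1747]
tcp_rot: [0.719, 0.695, 0.0, -0.0]
ft_force: [-0.3, 0.1, -0.6]
opening: 0.0114
```

Emit:
step_arm --deltas "0 0 0 0 0.3; 0 0 0 0 0.3; 0 0 0 0 0.3; 0 0 0 0 0.3; 0 0 0 0 0.3; 0 0 -15 0 0.3; 0 0 -35 0 0.2; 0 0 -60 0 0; 0 0 -90 0 -0.5; 0 0 -100 0 -1"

```text
time_s: 23.98
eef_pos: [0.5031, 0.1489, 0.2786]
tcp_rot: [0.72, 0.694, 0.002, 0.002]
ft_force: [0.3, 0.8, -0.4]
opening: 0.047
```

```bash
python3 go.py .418,-.158,.27,88 .418,-.158,.0,88
```

```text
t 23.98 p [0.5031 0.1489 0.2786] A 88.0 tilt [ 0.001  0.005 -1.   ] f [ 0.3  0.8 -0.4] open 0.047 j [ 0.47  0.06 -0.84  1.59  0.05  1.51 -0.41]
.418,-.158,.27,88 [-309.8  -74.1    7.9] -0.0
.418,-.158,.0,88 [-310.   -75.5  277.9] -0.0
```

Emit:
step_arm --deltas "-35 -8 3 0 -1; -70 -17 8 0 -1; -105 -25 8 0 -1; -140 -33 8 0 -1; -175 -41 8 0 -1; -210 -50 8 0 -1; -245 -58 8 0 -1; -280 -67 8 0 -1; -310 -75 8 0 -1; -310 -75 8 0 -1"

```text
time_s: 24.82
eef_pos: [0.4126, -0.1661, 0.2659]
tcp_rot: [0.723, 0.691, -0.001, 0.0]
ft_force: [-0.2, -0.0, -0.2]
opening: 0.087
```

```bash
python3 go.py .418,-.158,.10,88 .418,-.158,.002,88; python3 - <<'E'
from h import *
s=bot.get_image('scene'); t=bot.get_image('top'); cv2.imwrite('pics/s8f.png',s); cv2.imwrite('pics/t8f.png',t)
cv2.imwrite('pics/s8.png',np.hstack([cv2.resize(v,(400,420),interpolation=cv2.INTER_CUBIC) for v in(s[110:290,210:382],t[150:350,240:430])]))
E
```

```text
t 24.82 p [ 0.4126 -0.1661  0.2659] A 87.3 tilt [-0.002 -0.002 -1.   ] f [-0.2 -0.  -0.2] open 0.087 j [ 0.81 -0.14 -0.43  1.78 -0.06  1.49  0.34]
.418,-.158,.10,88 [  8.6   5.3 165.9] -0.7
.418,-.158,.002,88 [  8.8   5.5 263.9] -0.7
```

View pics/s8.png

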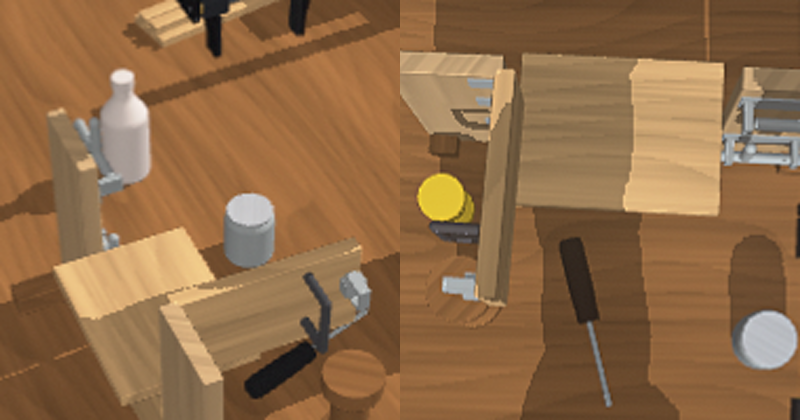

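The leaf stands square and the tin is unchanged at top ≈(414,312). Bolt drawn, bystanders in place. Descending over the tin.

Emit:
step_arm --deltas "4 3 10 0 -1; 8 5 30 -0.7 -1; 8 5 60 -0.7 -1; 8 5 90 -0.7 -1; 8 5 120 -0.7 -1; 8 5 145 -0.7 -1; 8 5 160 -0.7 -1; 8 5 166 -0.7 -1; 8 5 166 -0.7 -1; 8 5 166 -0.7 -1"

```text
time_s: 25.75
eef_pos: [0.4215, -0.1501, 0.101]
tcp_rot: [0.715, 0.699, 0.0, 0.0]
ft_force: [0.2, -0.4, -0.1]
opening: 0.0869
```

```bash
python3 go.py .418,-.158,.006,88; python3 - <<'E'
from h import *
s=bot.get_image('scene')
cv2.imwrite('pics/s9.png',cv2.resize(s[110:260,260:400],(700,600)[::1],interpolation=cv2.INTER_CUBIC)[:,:560] if 0 else cv2.resize(s[110:260,260:400],(560,600),interpolation=cv2.INTER_CUBIC))
p=np.array(bot.read_state()['eef_pos'])
for dz in(0,.02,.03,.036,.045): print(dz,proj('scene',[p+[.051,0,dz],p+[-.051,0,dz]]).round(1).tolist())
E
```

```text
t 25.75 p [ 0.4215 -0.1501  0.101 ] A 88.8 tilt [ 0.     0.001 -1.   ] f [ 0.2 -0.4 -0.1] open 0.0869 j [ 0.78 -0.03 -0.48  2.02 -0.02  1.15  0.28]
.418,-.158,.006,88 [-7.9 -3.4 95. ] 0.8
0 [[301.0, 198.4], [334.8, 187.0]]
0.02 [[301.0, 192.8], [335.1, 181.4]]
0.03 [[301.0, 189.9], [335.3, 178.6]]
0.036 [[301.0, 188.2], [335.3, 176.9]]
0.045 [[301.0, 185.6], [335.5, 174.3]]
```

The picture limit is reached, so I'm going on with numbers: lowest dark finger pixels in the saved frame against the prediction.

```bash
python3 - <<'E'
from h import *
s=bot.get_image('scene').max(2)
for c in (297,300,303,331,334,337):
    r=np.where(s[120:230,c]<60)[0]+120; print(c,r.max() if len(r) else None, s[180:205:3,c].tolist())
E
```

```text
297 176 [152, 163, 168, 162, 161, 155, 152, 167, 162]
300 186 [19, 19, 32, 166, 167, 160, 162, 153, 159]
303 189 [24, 22, 22, 23, 162, 171, 165, 165, 155]
331 154 [170, 165, 165, 163, 169, 171, 174, 172, 167]
334 178 [166, 171, 163, 165, 164, 168, 172, 170, 156]
337 178 [162, 171, 173, 165, 166, 164, 165, 155, 160]
```

Emit:
step_arm --deltas "-4 -2 0 0.4 -1; -8 -3.5 0 0.8 -1; -8 -3.5 0 0.8 -1; -8 -3.5 15 0.8 -1; -8 -3.5 30 0.8 -1; -8 -3.5 30 0.8 -1; -8 -3.5 30 0.8 -1; -8 -3.5 30 0.8 -1; -8 -3.5 30 0.8 -1; -8 -3.5 30 0.8 -1"

```text
time_s: 26.68
eef_pos: [0.4178, -0.1593, 0.0715]
tcp_rot: [0.72, 0.694, 0.0, 0.001]
ft_force: [-0.3, -0.0, 0.4]
opening: 0.0867
```

```bash
python3 go.py .418,-.158,.0,88
```

```text
t 26.68 p [ 0.4178 -0.1593  0.0715] A 87.9 tilt [-0.001  0.001 -1.   ] f [-0.3 -0.   0.4] open 0.0867 j [ 0.78 -0.   -0.48  2.06 -0.    1.08  0.27]
.418,-.158,.0,88 [ 1.4  0.  71.5] -0.1
```

Tips at rows 188 and 178 confirm the ≈+34 mm offset. Down and grip.

Emit:
step_arm --deltas "1 0 10 0 -1; 1 0 22 0 -1; 1 0 34 0 -1; 1 0 46 0 -1; 1 0 56 0 -1; 1 0 64 0 -1; 1 0 70 0 -1; 1 0 71 0 -1; 1 0 71 0 -1; 1 0 71 0 1"

```text
time_s: 27.52
eef_pos: [0.4176, -0.1582, -0.0]
tcp_rot: [0.72, 0.694, 0.0, 0.0]
ft_force: [-0.6, -0.1, 0.3]
opening: 0.0846
```

Emit:
step_arm --deltas "0 0 0 0 1; 0 0 0 0 1; 0 0 0 0 1; 0 0 0 0 1; 0 0 0 0 1; 0 0 0 0 1; 0 0 0 0 1; 0 0 0 0 1; 0 0 0 0 1; 0 0 0 0 1"

```text
time_s: 28.35
eef_pos: [0.4178, -0.1583, 0.0]
tcp_rot: [0.72, 0.694, 0.0, 0.001]
ft_force: [1.7, -0.4, 2.1]
opening: 0.0589
```

Emit:
step_arm --deltas "0 0 -5 0 1; 0 0 -20 0 1; 0 0 -45 0 1; 0 0 -75 0 1; 0 0 -105 0 1; 0 0 -135 0 1; 0 0 -165 0 1; 0 0 -190 0 1; 0 0 -200 0 1; 0 0 -200 0 1"

```text
time_s: 29.18
eef_pos: [0.4179, -0.1584, 0.2013]
tcp_rot: [0.72, 0.694, 0.0, 0.001]
ft_force: [0.1, -0.6, -2.6]
opening: 0.0591
```

```bash
python3 go.py .634,-.012,.2,88
```

```text
t 29.18 p [ 0.4179 -0.1584  0.2013] A 87.8 tilt [-0.002  0.002 -1.   ] f [ 0.1 -0.6 -2.6] open 0.0591 j [ 0.8  -0.12 -0.46  1.89 -0.05  1.36  0.32]
.634,-.012,.2,88 [154.4 210.4   1.6] -0.2
```

Emit:
step_arm --deltas "25 5 0 0 1; 55 15 0 0 1; 85 30 0 0 1; 115 50 0 0 1; 140 75 0 0 1; 154 105 0 0 1; 154 135 0 0 1; 154 165 0 0 1; 154 190 0 0 1; 154 210 0 0 1"

```text
time_s: 30.02
eef_pos: [0.6327, -0.012, 0.1954]
tcp_rot: [0.72, 0.694, -0.002, -0.002]
ft_force: [0.1, 0.8, -2.3]
opening: 0.0593
```

Emit:
step_arm --deltas "0 0 0 0 1; 0 0 0 0 1; 0 0 0 0 1; 0 0 0 0 1; 0 0 0 0 1; 0 0 0 0 1; 0 0 0 0 1; 0 0 0 0 1; 0 0 0 0 1; 0 0 0 0 1"

```text
time_s: 30.85
eef_pos: [0.6328, -0.0121, 0.1998]
tcp_rot: [0.72, 0.694, 0.0, 0.0]
ft_force: [-0.2, -0.3, -2.8]
opening: 0.0592
```

```bash
python3 go.py .634,-.012,.144,88; python3 - <<'E'
from h import *
# fresh tin top/bright steel check: numeric only
p=np.array(bot.read_state()['eef_pos']); print('tin base expected scene',proj('scene',[[p[0],p[1],.2],[p[0],p[1],.14]]).round(0).tolist())
E
```

```text
t 30.85 p [ 0.6328 -0.0121  0.1998] A 87.9 tilt [-0.  0. -1.] f [-0.2 -0.3 -2.8] open 0.0592 j [ 0.51  0.35 -0.68  1.46  0.22  1.41 -0.22]
.634,-.012,.144,88 [ 0.1  1.2 55.8] -0.1
tin base expected scene [[265.0, 225.0], [267.0, 242.0]]
```

Emit:
step_arm --deltas "0 1 8 0 1; 0 1 16 0 1; 0 1 24 0 1; 0 1 32 0 1; 0 1 40 0 1; 0 1 46 0 1; 0 1 51 0 1; 0 1 54 0 1; 0 1 56 0 1; 0 1 56 0 1"

```text
time_s: 31.68
eef_pos: [0.6337, -0.012, 0.1433]
tcp_rot: [0.72, 0.694, -0.0, -0.0]
ft_force: [-0.8, -0.6, -2.8]
opening: 0.0591
```

Emit:
step_arm --deltas "0 0 1 0 1; 0 0 2 0 1; 0 0 2 0 1; 0 0 2 0 1; 0 0 2 0 1; 0 0 2 0 1; 0 0 2 0 1; 0 0 2 0 1; 0 0 2 0 1; 0 0 2 0 1"

```text
time_s: 32.52
eef_pos: [0.6338, -0.012, 0.1416]
tcp_rot: [0.72, 0.694, 0.0, 0.0]
ft_force: [1.1, 0.8, -2.7]
opening: 0.059
```

Emit:
step_arm --deltas "0 0 0.5 0 1; 0 0 1 0 1; 0 0 1.5 0 1; 0 0 2 0 1; 0 0 2 0 1; 0 0 2 0 1; 0 0 2 0 1; 0 0 2 0 1; 0 0 2 0 1; 0 0 2 0 1"

```text
time_s: 33.35
eef_pos: [0.6338, -0.0121, 0.14]
tcp_rot: [0.72, 0.694, -0.0, 0.0]
ft_force: [-1.7, 0.5, 3.2]
opening: 0.0593
```

Contact: the vertical force went from −2.7 to +3.2 N. Releasing and lifting clear.

Emit:
step_arm --deltas "0 0 0 0 0; 0 0 0 0 -0.6; 0 0 0 0 -1; 0 0 0 0 -1; 0 0 0 0 -1; 0 0 0 0 -1; 0 0 0 0 -1; 0 0 0 0 -1; 0 0 0 0 -1; 0 0 0 0 -1"

```text
time_s: 34.18
eef_pos: [0.6338, -0.012, 0.1396]
tcp_rot: [0.72, 0.694, -0.0, 0.0]
ft_force: [1.0, 0.4, 0.8]
opening: 0.0871
```

Emit:
step_arm --deltas "0 0 -10 0 -1; 0 0 -25 0 -1; 0 0 -45 0 -1; 0 0 -70 0 -1; 0 0 -95 0 -1; 0 0 -120 0 -1; 0 0 -140 0 -1; 0 0 -150 0 -1; 0 0 -150 0 -1; 0 0 -150 0 -1"

```text
time_s: 35.02
eef_pos: [0.6338, -0.0119, 0.2896]
tcp_rot: [0.72, 0.694, 0.0, 0.0]
ft_force: [-0.2, 0.2, 0.1]
opening: 0.087
```

```bash
python3 go.py .43,-.25,.29,88; python3 -c "
from h import *
print(proj('top',[[.634,-.012,.21]]))"
```

```text
t 35.02 p [ 0.6338 -0.0119  0.2896] A 87.9 tilt [-0.  0. -1.] f [-0.2  0.2  0.1] open 0.087 j [ 0.49  0.33 -0.69  1.3   0.21  1.58 -0.2 ]
.43,-.25,.29,88 [-245.5 -194.8   -0.4] -0.1
[[347.59138236 191.52294279]]
```

Moving the arm aside so the cameras see the tin, then checking numerically.

Emit:
step_arm --deltas "-25 -20 0 0 -1; -50 -40 0 0 -1; -75 -60 0 0 -1; -100 -80 0 0 -1; -125 -100 0 0 -1; -150 -120 0 0 -1; -175 -140 0 0 -1; -200 -160 0 0 -1; -225 -180 0 0 -1; -245 -195 0 0 -1"

```text
time_s: 35.85
eef_pos: [0.4266, -0.2515, 0.2878]
tcp_rot: [0.721, 0.693, -0.001, -0.001]
ft_force: [1.0, -0.8, -0.1]
opening: 0.0869
```

```bash
python3 - <<'E'
from h import *
from m import D,W
from scipy.optimize import minimize
t=bot.get_image('top'); s=bot.get_image('scene'); t0=cv2.imread('pics/t8f.png'); s0=cv2.imread('pics/s8f.png')
def blob(n,a,b,r):
    x,y,w,h=r; d=(cv2.absdiff(a,b)[y:y+h,x:x+w].max(2)>35).astype('uint8')
    k,l,st,ce=cv2.connectedComponentsWithStats(d); i=1+st[1:,4].argmax(); print(n,'blob bbox',(st[i,:4]+[x,y,0,0]).tolist(),'area',st[i,4],'cent',(ce[i]+[x,y]).round(1))
blob('top',t,t0,(300,150,90,100)); blob('scene',s,s0,(230,180,70,75))
# predicted silhouette of an upright tin at the commanded place
a=np.linspace(0,6.28,60); P=np.vstack([np.c_[.6338+.03*np.cos(a),-.012+.03*np.sin(a),0*a+z] for z in(.14,.21)])
for n in('top','scene'):
    q=proj(n,P); print(n,'pred bbox',q.min(0).round(1),(q.max(0)-q.min(0)).round(1))
    hsv=None
print('tin in divider frame',(np.array([.6338,-.012])-D[:2]).round(4))
# bystanders/spool: unchanged patches vs first pictures
i0={'top':cv2.imread('pics/top0.png'),'scene':cv2.imread('pics/scene0.png')}; now={'top':t,'scene':s}
for n,c,x,y,r in(('dish','scene',338,396,20),('glue','scene',263,163,22),('sd','top',328,300,25),('dish','top',175,205,18)):
    d=cv2.absdiff(i0[c],now[c])[y-r:y+r,x-r:x+r]; print(n,c,'mean diff',d.mean().round(1))
# spool & leaf vs picture s8f/s6f
s6=cv2.imread('pics/s6f.png'); print('spool tray diff',cv2.absdiff(s6,s)[320:400,370:460].mean().round(1),'leaf/handle diff vs s8f',cv2.absdiff(s0,s)[210:270,290:370].mean().round(1))
E
python3 go.py
```

```text
top blob bbox [333, 178, 36, 72] area 1631 cent [352.1 206.5]
scene blob bbox [240, 214, 60, 37] area 1149 cent [267.6 232.1]
top pred bbox [331.6 176.3] [32.1 39.5]
scene pred bbox [251.8 212.6] [26.9 39.2]
tin in divider frame [-0.0012 -0.0052]
dish scene mean diff 1.4
glue scene mean diff 8.2
sd top mean diff 4.8
dish top mean diff 3.0
spool tray diff 2.4 leaf/handle diff vs s8f 9.7
t 35.95 p [ 0.4253 -0.2541  0.2876] A 87.3 tilt [-0.    -0.004 -1.   ] f [-0.5  0.  -0. ] open 0.0869 j [ 0.96 -0.02 -0.47  1.64 -0.01  1.53  0.45]
```

```bash
python3 - <<'E'
from h import *
s=bot.get_image('scene'); t=bot.get_image('top')
def tm(n,ref,img,x0,y0,x1,y1,m=10):
    r=cv2.matchTemplate(img[y0-m:y1+m,x0-m:x1+m],ref[y0:y1,x0:x1],cv2.TM_CCOEFF_NORMED); _,v,_,l=cv2.minMaxLoc(r); print(n,'score',round(v,2),'shift px',l[0]-m,l[1]-m)
R=lambda f:cv2.imread(f'pics/{f}.png')
tm('glue',R('scene0'),s,252,140,276,188); tm('sd',R('top0'),t,315,262,342,345); tm('handle+leaf',R('s8f'),s,330,220,366,262); tm('dish',R('top0'),t,155,186,195,225)
tm('spool',R('s6f'),s,398,328,440,375); tm('leaf top',R('t8f'),t,276,180,296,298); tm('bolts',R('t8f'),t,384,180,430,232)
E
```

```text
glue score 0.93 shift px 0 0
sd score 0.92 shift px 0 0
handle+leaf score 0.94 shift px 0 0
dish score 1.0 shift px 0 0
spool score 1.0 shift px 0 0
leaf top score 0.8 shift px 0 0
bolts score 0.78 shift px 0 0
```

```bash
python3 -c "
from rig import bot
print(bot.job_done())"
```

```text
the job is handed in; nothing more can be done
None
```

I handed the job in at about 36 s of the 72 s. The spool is in the tray, the upper bolt is drawn, the top leaf is open and the tin is on the shelf. `job_done` gave no verdict.

- **Spool:** The first grasp closed on nothing. The pictures showed the fingertips about 35 mm higher than the reported TCP, and I used that offset for every later grasp. The second grasp held, and a picture shows the spool upright in the tray. I let it go a few millimetres above the floor.
- **Upper bolt:** I drew it about 35 mm while gripping the knob. That figure is the gripper's travel; I did not measure the bolt itself.
- **Top leaf:** I swung it about 90° by its handle. A picture shows it standing square to the divider.
- **Tin:** I set it down on contact and let go. By the reported TCP and my fit of the divider's pose, it is about 1 mm from the door line and 5 mm from the shelf's middle.

**Last checks:** Matching against earlier frames found no shift in the glue bottle, screwdriver, dish, spool, open leaf or bolts. The two weakest matches were the bolts (0.78) and the leaf seen from above (0.80). I put that down to changed shadows, but did not confirm it.

The 12-picture limit came before the tin was placed. Its final position was therefore checked only by image differences: the top and left edges matched the prediction, but the outlines were larger and seemed to include its shadow. Nothing directly confirmed that it stands upright. I did not check the bottom leaf and its bolt separately, but I never reached for them.

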